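# Tie in the slide-carton pile in running bond

### The job

Finish the pile of slide cartons in the grey stock tray in running bond, as bricks are laid: first complete the second course by laying one of the two cartons from the bench mat flat over the bare joint of the bottom course, beside the carton already there, then lay the other as the third course over the joint between the two second-course cartons. Each carton goes lengthwise along the pile, overlapping the two below it by half a length each, long sides flush and square. The cartons are full of glass slides: set them down gently, do not drop or press them hard, leave the cartons already laid where they are, and do not disturb the loose things around them.

Things in the scene. Friction and masses are not known exactly. Their poses are not given: they have to be found in the camera images.
- stock_tray: shallow grey plastic tray fixed on the bench, 125 mm (its x) by 310 mm (its y), in which the pile stands; floor 4 mm thick, rim 12 mm high; origin at the centre of its underside, z up. The pile runs along its y axis, midway across; it may be left or right of the robot and turned
- base_left_center (a point): bottom course, the end carton towards the tray's +y: a white slide carton with a teal band round it near one end, 80 mm long (its y), 56 mm wide (its x), 30 mm high (its z), about 260 g; the point is its centre, 15 mm above its underside. The bottom course is three such cartons end to end along the tray's y, about 84 mm between centres (joints about 4 mm wide). They stand loose in the tray
- base_mid_center (a point): bottom course, the middle carton: same kind; the point is its centre
- base_right_center (a point): bottom course, the end carton towards the tray's -y: same kind; the point is its centre
- second_left_center (a point): second course, the one carton already laid: same kind, astride the joint between the middle and the +y end carton of the bottom course; the point is its centre, about 30 mm above theirs. It lies loose; the other joint (middle and -y end carton) is still bare
- new_a_center (a point): one of the two cartons to be laid: a white slide carton with a teal band round it near one end, 80 mm long (its y), 56 mm wide (its x), 30 mm high (its z), about 260 g; the point is its centre, 15 mm above its underside. It lies flat on the blue-grey bench mat, the right way up, loose and turned at random. Either new carton may go in either place
- new_b_center (a point): the other carton to be laid: the same kind, also flat on the bench mat, some 150 mm from the first; the point is its centre
- bench_mat: flat blue-grey bench mat fixed on the bench, 270 by 280 mm, 3 mm thick; origin at the centre of its underside. It carries the two new cartons and, near its +x edge, the two next things
- coverslip_carton: bystander on the mat: smaller orange box with a white band, 50 x 60 x 42 mm; origin at the centre of its underside
- marker: bystander on the mat: white marker with a lilac cap, 127 mm long (its y), 12 mm thick; origin below the middle of its barrel
- vial_white: bystander: white vial with white cap, 33 mm in diameter, 58 mm high; origin under its centre
- vial_blue: bystander: white vial with blue cap, 33 mm in diameter, 58 mm high; origin under its centre
- oil_bottle: bystander: amber dropper bottle, 38 mm in diameter, 103 mm high; origin under its centre
There are look-alikes about, which are no part of the job. Leave any green or red look-alike of the part that bears new_b_center alone.

How it is judged:
By the outcome, as a careful person would: the job done as asked, in the order asked, and still so for the second after the job is handed in, with the robot touching nothing.
It also fails if it takes over 48 s, if anything falls off the work surface, if the arm or the gripper's body presses on something with over 40 N, if the wrist force passes 120 N, or if a joint passes its speed limit or range.

### The arm

A 7-joint arm with a two-finger parallel gripper is mounted at the origin on the work surface. World frame = base frame: x ahead of the robot, y to its left, z up, the work surface at z = 0. Lengths are in m, angles in rad, forces in N, time in s.
With the tool pointing down it reaches from about 0.35 to 0.9 m from the base axis. Payload 8.1 kg.
Tool frame: the origin (TCP) lies on the centre line of the jaws, within the pads' length; the fingertips stand 17 mm ahead of it and the grasp point (between the pads) lies 2 mm behind it; z points along the fingers, y is the direction in which the jaws open and shut (so a half turn about z gives the same grasp; the last joint's range is limited). The gripper opens to 92 mm and grips with 3 to 60 N. Pads are 19 mm wide; open, the fingers measure 130 mm over their backs; the gripper's body (75 mm by 190 mm) begins 47 mm behind the grasp point.
Start: joints at [-1.282, 0.434, 0.025, 1.573, -0.012, 1.134, -0.075], TCP at [0.239, 0.578, 0.244] pointing down, gripper open.
Joint ranges: [-2.62, 2.62], [-0.44, 2.09], [-1.27, 1.32], [0.08, 2.57], [-1.32, 4.46], [0.12, 2], [-2.74, 2.74]. Speed limits (rad/s): [2.22, 2.22, 3.01, 3.01, 3.14, 3.14, 3.14].

### API

Orientations are given as a rotation vector (axis times angle).
In Python, from cell import arm gives the robot as it stands.
- The arm moves only by the shell command python3 -m creep 'ROWS' [FORCE]. ROWS is JSON, a list that holds one entry, the list of rows, each a list of 7 numbers: the shift along the world's x, y, z in cm, then the turn, a rotation vector about the world's x, y, z in degrees, then the opening, from -1 (shut) to 1 (fully open), so that 0 is half open. In form: [[[tx, ty, tz, ax, ay, az, jaw], ...]]. A call has 1 to 5 rows; each row is the pose to reach, as a shift and turn from the pose commanded when the call began; what a row does not reach only later rows make up. A row lasts 1/10 s, in which the tool goes at most 50 mm and 8.59 degrees, less where a joint would pass 70% of its speed; a pose out of reach is approached as far as the arm can. A call with a gripper value outside its range is refused whole. The fingers move at their own pace and stop on an object; FORCE is the grip in N (left out, the last holds). Time passes only in rows, so rows that repeat a pose let the fingers close. It gives the time, the measured TCP pose, the force and the opening at its end, in the units of the state.
- arm.observe(): the state, without advancing time (a new reading comes with each control period).
- arm.get_image(name): name is "scene" or "top" or "wrist"; returns the picture (400x640x3 uint8, red, green, blue); there is no depth.
- arm.camera_model(name): a dict with "vfov" (degrees; the focal length in pixels is half the picture's height over the tangent of half this angle, whatever the lens; pixels are square), "cx", "cy" (the principal point, pixels), "cam_to_world" (4x4, takes a point from camera to world coordinates); the wrist camera has in their place "T_tool_cam" (4x4, takes a point from camera to tool coordinates, whose origin is the TCP and whose axes are the flange's). Camera axes: x right, y down, z forward; pixel columns grow to the right and rows downward; lengths in m; the calibration is good to about 2 mm. A picture is of the moment at which its call begins: read the wrist's pose just before it. camera_model takes no time and is no camera call.
- arm.sign_off(): hands the job in, once; it reports no verdict.
The state is a dict: "clock": time; "joints": joint angles; "dq": joint speeds; "joint_efforts": joint torques, N m; "position": TCP position; "ee_rot": TCP orientation; "force": force on the tool from outside, world axes, zero at the start; "ft_torque": the same for the moment, N m; "width": opening from 0.0 (shut) to 1.0 (fully open).
Only numpy, scipy, OpenCV 4.12 (cv2) and the standard library are available. Lean on these libraries where they do the work, as an engineer would, in place of code of your own. Each camera call takes 0.05 s, during which the arm holds its last target.

## Working session

There is one attempt and no reset: what is moved stays moved. The work goes in short steps, Python scripts to look and compute and a shell command to move; the robot and the scene stay as the last step left them, time stands still between calls to the robot, and variables do not carry over. Pictures are saved under pics/ and viewed, and the job is handed in when it is done.

```bash
ls; mkdir -p pics; python3 - <<'E'
from cell import arm
import cv2,json
s=arm.observe();print(s)
for n in("scene","top","wrist"):
    im=arm.get_image(n);cv2.imwrite(f"pics/{n}0.png",im[:,:,::-1]);
    m=arm.camera_model(n);print(n,{k:(v if not hasattr(v,'tolist') else v.tolist()) for k,v in m.items()})
E
```

```text
pics
{'clock': 0.0, 'joints': array([-1.28158957,  0.43525321,  0.02499207,  1.5741044 , -0.01157744,
        1.13398061, -0.0750963 ]), 'dq': array([ 0.00015177,  0.00034172,  0.00034205,  0.00041458, -0.00048196,
       -0.00088739, -0.00024339]), 'joint_efforts': array([ 1.58648472e-04, -6.67870831e+01,  9.84844677e-01, -3.14451027e+01,
       -6.06913283e-02,  4.31149034e-02,  1.78792420e-04]), 'position': array([0.23854484, 0.57716304, 0.24292357]), 'ee_rot': array([-6.11606211e-01, -3.08134104e+00,  2.50531935e-03]), 'force': array([ 0.77357307,  0.66308823, -0.05249807]), 'ft_torque': array([-0.01771678, -0.05584199, -0.00372697]), 'width': 0.9975396709802772}
scene {'vfov': 57.8465341934013, 'cx': 321.7301422100867, 'cy': 195.98025254929368, 'cam_to_world': [[-0.04453276516442275, 0.5470146769297788, -0.8359376627776858, 1.310745206738157], [0.9988740974759422, 0.01068503869749022, -0.04622085394770227, 0.046594693926380416], [-0.016351459214151747, -0.8370548208877615, -0.5468746260434152, 0.5995856557324899], [0.0, 0.0, 0.0, 1.0]]}
top {'vfov': 55.823055799510065, 'cx': 324.5645429827863, 'cy': 200.82375216622165, 'cam_to_world': [[0.003922768879058764, -0.9810453739799874, 0.19373844759569128, 0.3506124855900184], [-0.9999797817046794, -0.004818033611650832, -0.004150028190114121, 0.01417489473091658], [0.00500480431018307, -0.19371825093311146, -0.9810444389472033, 0.9592834901483839], [0.0, 0.0, 0.0, 1.0]]}
wrist {'vfov': 60.388488695181174, 'cx': 323.35249600334066, 'cy': 192.29351265012573, 'T_tool_cam': [[0.00039330192437742864, -0.9697078887478607, -0.24426718120484817, 0.06440417468716872], [0.9999993562723073, 0.000121410280558217, 0.0011281464951873683, -0.0007877066377280917], [-0.001064316009045259, -0.24426746766548682, 0.969707312270936, -0.14168795349354021], [0.0, 0.0, 0.0, 1.0]]}
```

View pics/scene0.png

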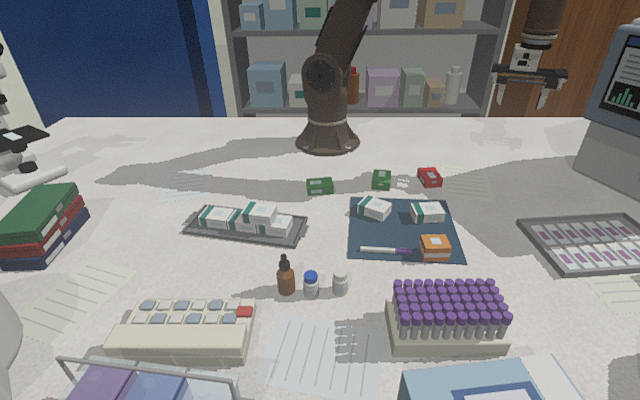

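View pics/top0.png

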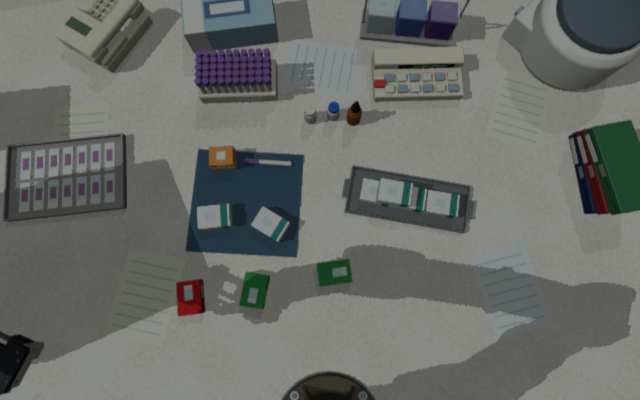

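View pics/wrist0.png

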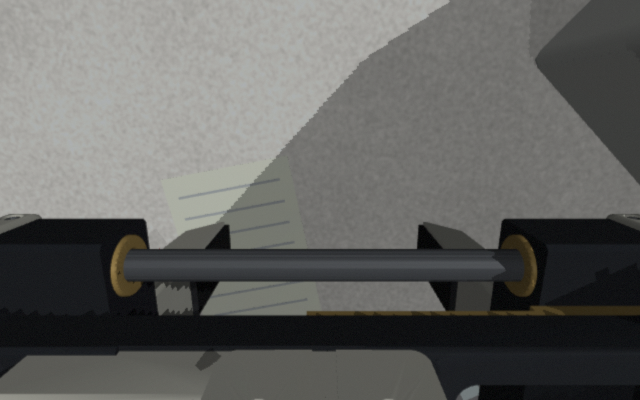

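The scene shows the tray pile at scene (245,222) and top (408,198). The white cartons on the mat are at top (213,216) and (270,223). The look-alikes are red at (190,297) and green at (255,290) and (334,272). The vials and bottle are at top (310–355,113), the orange carton at (222,157), and the marker at (268,162). I'm choosing the two white cartons with teal bands on the mat, and will check them in a crop.

```bash
cat > h.py <<'E'
import numpy as np,cv2
from scipy.spatial.transform import Rotation as R
from cell import arm
def model(n,st=None):
    m=arm.camera_model(n);f=200/np.tan(np.radians(m['vfov'])/2)
    if n=='wrist':
        T=np.eye(4);T[:3,:3]=R.from_rotvec(st['ee_rot']).as_matrix();T[:3,3]=st['position'];T=T@np.array(m['T_tool_cam'])
    else:T=np.array(m['cam_to_world'])
    return f,m['cx'],m['cy'],T
def unproj(M,uv,z):
    f,cx,cy,T=M;uv=np.atleast_2d(uv).astype(float)
    d=np.c_[(uv[:,0]-cx)/f,(uv[:,1]-cy)/f,np.ones(len(uv))]@T[:3,:3].T
    return T[:3,3]+d*((z-T[2,3])/d[:,2])[:,None]
def proj(M,P):
    f,cx,cy,T=M;p=(np.atleast_2d(P)-T[:3,3])@T[:3,:3]
    return np.c_[f*p[:,0]/p[:,2]+cx,f*p[:,1]/p[:,2]+cy]
E
python3 - <<'E'
from h import *
im=cv2.imread('pics/top0.png');M=model('top')
cv2.imwrite('pics/c1.png',cv2.resize(im[140:265,180:310],None,fx=4.5,fy=4.5,interpolation=cv2.INTER_CUBIC))
cv2.imwrite('pics/c2.png',cv2.resize(im[155:245,335:480],None,fx=5.5,fy=5.5,interpolation=cv2.INTER_CUBIC))
for uv,z in [((214,216),.033),((270,223),.033),((408,198),.012),((222,157),.042),((355,113),.05),((331,106),.058),((310,115),.058)]:print(uv,unproj(M,uv,z)[0].round(3))
E
```

```text
(214, 216) [0.494 0.284 0.033]
(270, 223) [0.477 0.145 0.033]
(408, 198) [ 0.546 -0.204  0.012]
(222, 157) [0.644 0.27  0.042]
(355, 113) [ 0.761 -0.067  0.05 ]
(331, 106) [ 0.776 -0.005  0.058]
(310, 115) [0.751 0.048 0.058]
```

View pics/c1.png

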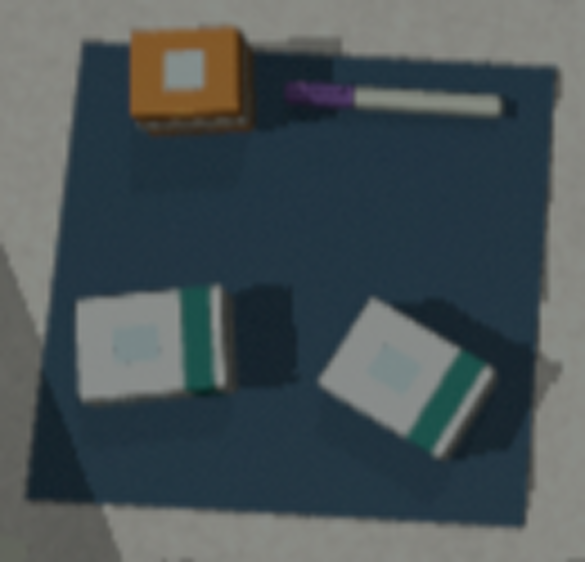

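View pics/c2.png

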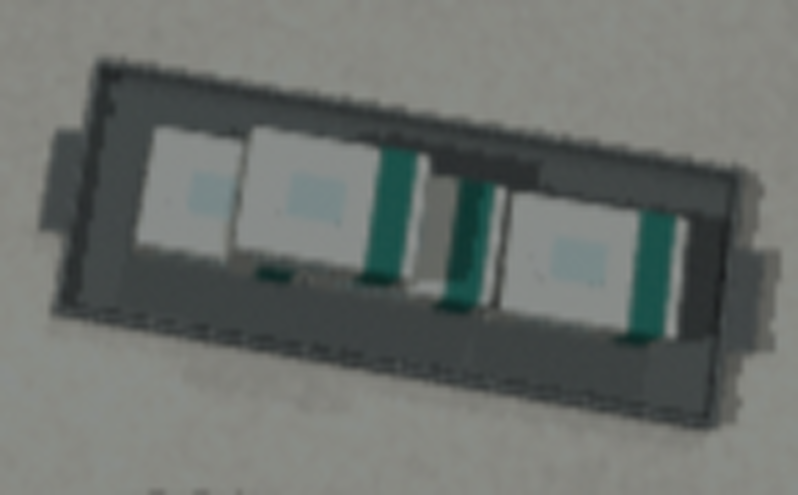

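The crops confirm the two white cartons with teal bands on the mat. The pile has its second-course carton on the image-left (+y) joint, and the right joint is bare. Next I'll move the wrist over the mat for a closer look.

```bash
python3 -m creep '[[[24.6,-43.7,6,0,0,-67,1],[24.6,-43.7,6,0,0,-67,1],[24.6,-43.7,6,0,0,-67,1],[24.6,-43.7,6,0,0,-67,1],[24.6,-43.7,6,0,0,-67,1]]]' 10
python3 - <<'E'
from h import *
s=arm.observe();print(s['joints'].round(2),R.from_rotvec(s['ee_rot']).as_matrix().round(2))
E
```

```text
clock: 0.65
position: [0.361, 0.3594, 0.2736]
ee_rot: [-1.706, -2.638, -0.0]
force: [1.5, 0.3, 0.0]
width: 1.0
[-1.09  0.22  0.25  1.82 -0.06  1.11 -0.4 ] [[-0.41  0.91 -0.  ]
 [ 0.91  0.41  0.  ]
 [ 0.   -0.   -1.  ]]
```

```bash
python3 -m creep '[[[12.4,-22,3,0,0,-24,1],[12.4,-22,3,0,0,-24,1],[12.4,-22,3,0,0,-24,1],[12.4,-22,3,0,0,-24,1],[12.4,-22,3,0,0,-24,1]]]'
python3 -m creep '[[[0,0,0,0,0,0,1],[0,0,0,0,0,0,1]]]'
python3 - <<'E'
from h import *
import pickle
s=arm.observe();im=arm.get_image('wrist')[:,:,::-1];pickle.dump(s,open('s1.pkl','wb'))
print(s['position'],s['joints'].round(2))
cv2.imwrite('pics/w1.png',im)
E
```

```text
clock: 1.15
position: [0.4828, 0.1432, 0.3033]
ee_rot: [-2.21, -2.233, -0.001]
force: [0.4, 0.4, -0.0]
width: 0.999
clock: 1.35
position: [0.4827, 0.1439, 0.3029]
ee_rot: [2.214, 2.229, 0.0]
force: [-0.2, -0.4, -0.9]
width: 1.001
[0.48270305 0.14389657 0.30294611] [-0.79  0.19  0.47  1.8  -0.09  1.17 -0.28]
```

View pics/w1.png

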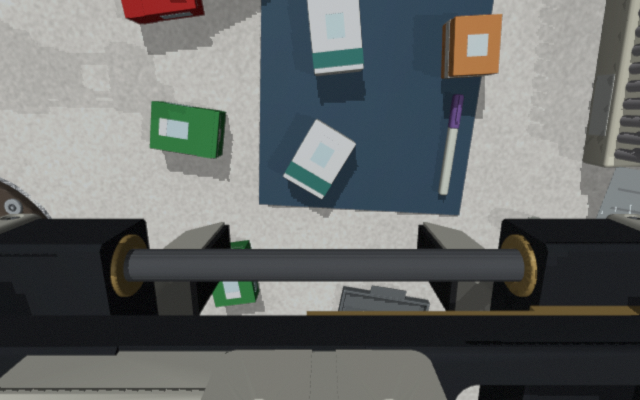

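```bash
cat >> h.py <<'E'
from scipy.optimize import minimize
def corners(x,y,yaw,z0,h=.03,L=.08,W=.056):
    c,s=np.cos(yaw),np.sin(yaw)  # yaw = azimuth of carton width axis(x)
    P=[]
    for z in (z0,z0+h):
        for a,b in((1,1),(1,-1),(-1,-1),(-1,1)):
            u,v=a*W/2,b*L/2;P.append((x+c*u-s*v,y+s*u+c*v,z))
    return np.array(P)
def sil(M,p,z0,box,sc=4,**k):
    x0,y0,x1,y1=box
    q=(proj(M,corners(*p,z0,**k))-[x0,y0]+.5)*sc-.5
    m=np.zeros(((y1-y0)*sc,(x1-x0)*sc),np.uint8)
    cv2.fillConvexPoly(m,cv2.convexHull(np.round(q*16).astype(np.int32).reshape(-1,1,2)),255,shift=4)
    return cv2.resize(m,(x1-x0,y1-y0),interpolation=cv2.INTER_AREA)/255.
def fit(M,mask,p0,z0,box,**k):
    x0,y0,x1,y1=box;t=mask[y0:y1,x0:x1].astype(float)
    c=lambda p:np.abs(sil(M,(p[0]/100,p[1]/100,p[2]/10),z0,box,**k)-t).sum()
    best=None
    q=np.array([p0[0]*100,p0[1]*100,p0[2]*10])
    for st in (1.,.3,.1):
        r=minimize(c,q,method='Nelder-Mead',options=dict(initial_simplex=np.vstack([q]+[q+st*e for e in np.eye(3)]),xatol=1e-3,fatol=1e-2));q=r.x
    return (q[0]/100,q[1]/100,q[2]/10),r.fun,t.sum()
E
python3 - <<'E'
from h import *
import pickle
s=pickle.load(open('s1.pkl','rb'));im=cv2.imread('pics/w1.png');M=model('wrist',s)
for n,uv in(('mat',(300,100)),('shadow',(345,180)),('white',(310,150)),('teal',(305,178)),('side',(345,165))):print(n,im[uv[1],uv[0]])
box=(262,110,380,205)
c=im.astype(int);mask=((c[:,:,1]>95)|(c[:,:,1]>c[:,:,0]+12)|(c[:,:,2]>90))
cv2.imwrite('pics/m1.png',cv2.resize((mask[110:205,262:380]*255).astype(np.uint8),None,fx=5,fy=5,interpolation=0))
p,e,n=fit(M,mask,(.477,.145,-.5),.003,box);print(p,np.degrees(p[2]),e,n)
o=im.copy();q=proj(M,corners(*p,.003)).astype(int)
cv2.polylines(o,[q[4:].reshape(-1,1,2)],1,(0,0,255));cv2.imwrite('pics/o1.png',cv2.resize(o[90:210,250:400],None,fx=5,fy=5))
E
```

```text
mat [92 75 55]
shadow [60 47 32]
white [197 195 191]
teal [101 108  50]
side [59 47 32]
(np.float64(0.47743963376393367), np.float64(0.1450920063156132), np.float64(-0.5320452512506846)) -30.48394740664171 70.89803921568628 3153.0
```

View pics/o1.png

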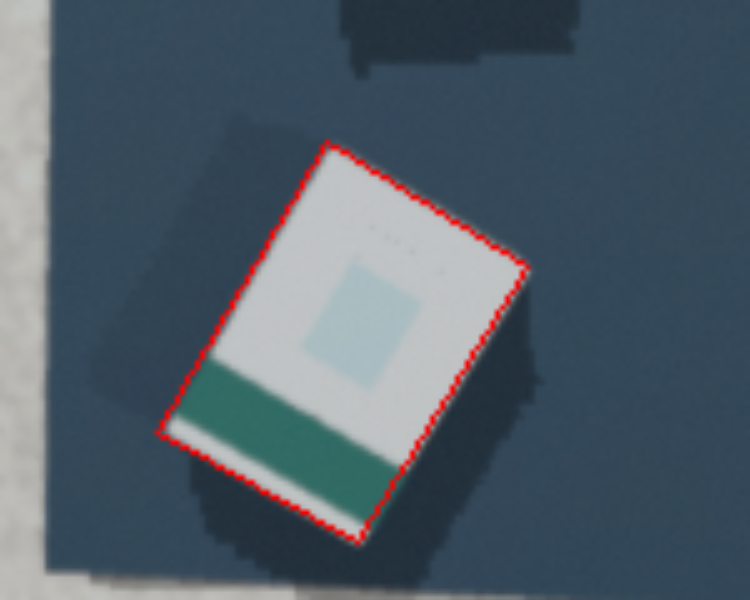

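View pics/m1.png

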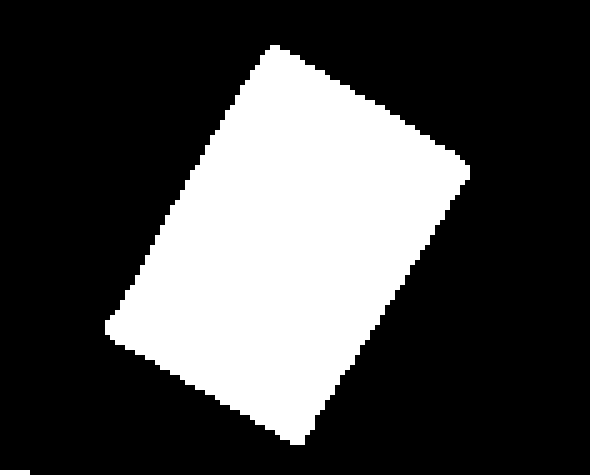

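The mask fit hugs the near carton: centre (0.4774, 0.1451), width axis at −30.5°. Next I'll approach and descend.

```bash
python3 -m creep '[[[-0.5,0.1,-5,0,0,-8,1],[-0.5,0.1,-10,0,0,-16,1],[-0.5,0.1,-15,0,0,-24,1],[-0.5,0.1,-20,0,0,-30.9,1],[-0.5,0.1,-22,0,0,-30.9,1]]]' 15
python3 -m creep '[[[0,0,0,0,0,0,1]]]'
python3 - <<'E'
from h import *
s=arm.observe();m=R.from_rotvec(s['ee_rot']).as_matrix();print(s['position'],np.degrees(np.arctan2(m[1,1],m[0,1])),(m[:,2]).round(3))
E
```

```text
clock: 1.9
position: [0.4738, 0.1472, 0.0787]
ee_rot: [-2.725, -1.561, 0.01]
force: [0.1, 0.2, 0.7]
width: 1.0
clock: 2.0
position: [0.4743, 0.147, 0.0799]
ee_rot: [-2.722, -1.567, 0.01]
force: [-0.7, -0.2, 0.2]
width: 0.998
[0.47430341 0.14696065 0.07992404] -30.154823975122138 [-0.006 -0.003 -1.   ]
```

```bash
python3 -m creep '[[[0,0,-2,0,0,0,1],[0,0,-2,0,0,0,1],[0,0,-2,0,0,0,1],[0,0,-2,0,0,0,1]]]'
python3 - <<'E'
from h import *
for i in range(1):
  s=arm.observe();m=R.from_rotvec(s['ee_rot']).as_matrix();print(s['position'],np.degrees(np.arctan2(m[1,1],m[0,1])),(m[:,2]).round(4),s['joints'].round(3),s['dq'].round(3))
E
```

```text
clock: 2.4
position: [0.478, 0.1468, 0.0643]
ee_rot: [-2.724, -1.564, -0.003]
force: [-0.2, -0.0, -0.1]
width: 0.999
[0.47798094 0.14675296 0.06431347] -30.281550656626706 [ 0.0016  0.0012 -1.    ] [-0.732  0.499  0.442  2.092 -0.36   0.621 -0.57 ] [ 0.002  0.001  0.002  0.002 -0.004 -0.004  0.003]
```

```bash
python3 -m creep '[[[-0.05,-0.15,-2,0,0,-0.2,1],[-0.05,-0.15,-3.5,0,0,-0.2,1],[-0.05,-0.15,-4,0,0,-0.2,1],[-0.05,-0.15,-4,0,0,-0.2,1]]]'
python3 - <<'E'
from h import *
s=arm.observe();m=R.from_rotvec(s['ee_rot']).as_matrix();print(s['position'],np.degrees(np.arctan2(m[1,1],m[0,1])),(m[:,2]).round(4),s['dq'].round(3))
E
```

```text
clock: 2.8
position: [0.4769, 0.1447, 0.0232]
ee_rot: [-2.728, -1.558, 0.0]
force: [0.1, 0.4, -0.3]
width: 0.999
[0.47690391 0.14466886 0.02321564] -30.518587631693173 [-1.e-04  1.e-04 -1.e+00] [-0.007 -0.015  0.01  -0.009  0.007  0.01  -0.007]
```

```bash
python3 -m creep '[[[0,0,0,0,0,0,0],[0,0,0,0,0,0,0],[0,0,0,0,0,0,0],[0,0,0,0,0,0,0],[0,0,0,0,0,0,0]]]' 15
python3 -m creep '[[[0,0,1,0,0,0,0],[0,0,3,0,0,0,0],[0,0,6,0,0,0,0],[0,0,10,0,0,0,0],[0,0,10,0,0,0,0]]]' 15
```

```text
clock: 3.3
position: [0.4769, 0.1446, 0.0231]
ee_rot: [2.728, 1.558, 0.0]
force: [-2.9, 2.1, 1.3]
width: 0.619
clock: 3.8
position: [0.4794, 0.145, 0.1274]
ee_rot: [2.728, 1.557, 0.011]
force: [0.4, 1.2, -2.8]
width: 0.608
```

```bash
python3 -m creep '[[[0.5,-3,4,0,0,3,0],[1,-7,8,0,0,6,0],[1.5,-12,10,0,0,9,0],[2,-16.5,12,0,0,12,0],[2.5,-21,14,0,0,15,0]]]' 
python3 -m creep '[[[3,-24,5,0,0,7.6,0],[3,-24,5,0,0,7.6,0],[3,-24,5,0,0,7.6,0],[3,-24,5,0,0,7.6,0],[3,-24,5,0,0,7.6,0]]]' 
python3 -m creep '[[[0,-3,0,0,0,0,0],[0,-3,0,0,0,0,0],[0,-3,0,0,0,0,0],[0,-3,0,0,0,0,0]]]' 
python3 - <<'E'
from h import *
import pickle
s=arm.observe();im=arm.get_image('wrist')[:,:,::-1];pickle.dump(s,open('s2.pkl','wb'))
m=R.from_rotvec(s['ee_rot']).as_matrix();print(s['position'],np.degrees(np.arctan2(m[1,1],m[0,1])),(m[:,2]).round(4),s['dq'].round(3),s['joints'].round(2))
cv2.imwrite('pics/w2.png',im)
E
```

```text
clock: 4.3
position: [0.5002, -0.0583, 0.2598]
ee_rot: [-2.498, -1.904, -0.0]
force: [1.6, -0.6, -2.4]
width: 0.608
clock: 4.8
position: [0.5304, -0.2983, 0.3089]
ee_rot: [-2.369, -2.062, 0.0]
force: [1.4, 0.5, -1.2]
width: 0.609
clock: 5.2
position: [0.531, -0.3252, 0.3084]
ee_rot: [-2.367, -2.063, -0.001]
force: [-1.1, -0.9, -1.9]
width: 0.609
[ 0.53099118 -0.32519535  0.30835252] -7.849598347318828 [-9.0e-04  1.5e-03 -1.0e+00] [-0.013 -0.007 -0.001 -0.001  0.001 -0.001  0.002] [ 0.03  0.43  0.66  1.52 -0.27  1.29  0.58]
```

View pics/w2.png

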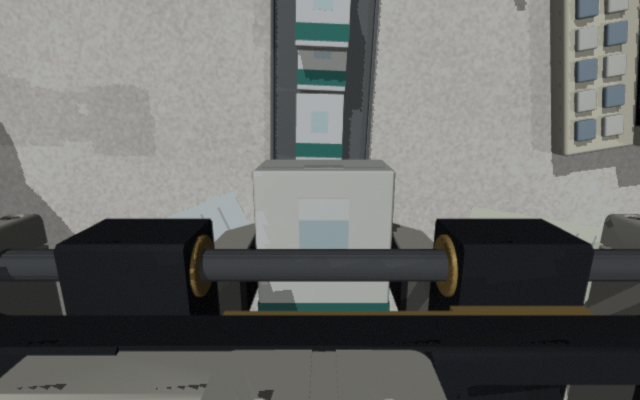

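```bash
python3 -m creep '[[[0,-2,0,0,0,0,0],[0,-2.5,0,0,0,0,0],[0,-2.5,0,0,0,0,0],[0,-2.5,0,0,0,0,0],[0,-2.5,0,0,0,0,0]]]' 
cat > snap.py <<'E'
import sys,pickle
from h import *
n=sys.argv[1];s=arm.observe();im=arm.get_image('wrist')[:,:,::-1];pickle.dump(s,open(f's{n}.pkl','wb'))
m=R.from_rotvec(s['ee_rot']).as_matrix();print(s['position'].round(4),np.degrees(np.arctan2(m[1,1],m[0,1])).round(2),(m[:,2]).round(4),abs(s['dq']).max().round(3),s['force'].round(1))
cv2.imwrite(f'pics/w{n}.png',im)
E
python3 snap.py 3
python3 -m creep '[[[0,4,0,0,0,0,0],[0,8,0,0,0,0,0],[0,8,0,0,0,0,0],[0,8,0,0,0,0,0],[0,8,0,0,0,0,0]]]' 
python3 snap.py 4
python3 - <<'E'
import cv2
a=cv2.imread('pics/w3.png')[0:170,220:420];b=cv2.imread('pics/w4.png')[0:170,220:420]
cv2.imwrite('pics/c34.png',cv2.resize(cv2.hconcat([a,b]),(800,340),interpolation=cv2.INTER_CUBIC))
E
```

```text
clock: 5.75
position: [0.5312, -0.3506, 0.309]
ee_rot: [-2.368, -2.064, -0.001]
force: [0.5, -0.2, -1.5]
width: 0.609
[ 0.5312 -0.3506  0.309 ] -7.86 [ 1.e-04  7.e-04 -1.e+00] 0.002 [ 0.5 -0.2 -1.5]
clock: 6.3
position: [0.5307, -0.2725, 0.3093]
ee_rot: [2.37, 2.061, -0.0]
force: [-1.2, -0.3, -1.9]
width: 0.609
[ 0.5307 -0.2725  0.3093] -7.96 [ 3.e-04 -8.e-04 -1.e+00] 0.015 [-1.2 -0.3 -1.9]
```

View pics/c34.png

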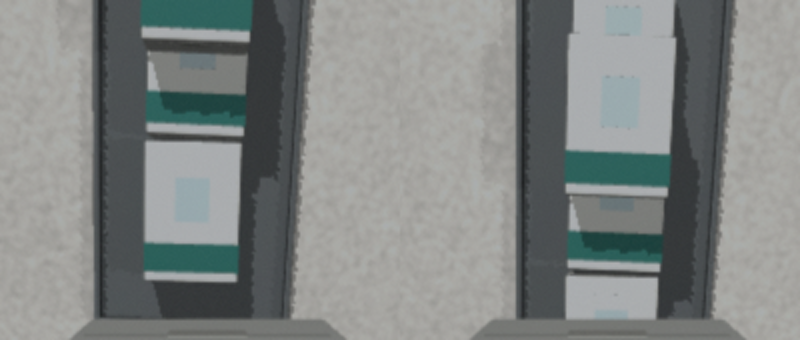

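```bash
cat >> h.py <<'E'
from scipy.ndimage import map_coordinates,gaussian_filter
def efit(M,im,p0,ztop,edges=(0,1,2,3),sg=1.0,L=.08,W=.056,spans=((.05,.95),)*4,sign=None):
    g=gaussian_filter(im.astype(float).sum(2),sg);gx=np.gradient(g,axis=1);gy=np.gradient(g,axis=0)
    def c(q):
        P=corners(q[0]/100,q[1]/100,q[2]/10,ztop-.03,L=L,W=W)[4:];tot=0
        for e in edges:
            t=np.linspace(*spans[e],60)[:,None];uv=proj(M,P[e]*(1-t)+P[(e+1)%4]*t)
            d=uv[-1]-uv[0];n=np.array([-d[1],d[0]])/np.hypot(*d)
            v=map_coordinates(gx,[uv[:,1],uv[:,0]],order=1)*n[0]+map_coordinates(gy,[uv[:,1],uv[:,0]],order=1)*n[1]
            tot-=min(abs(v.mean()),120)
        return tot
    q0=np.array([p0[0]*100,p0[1]*100,p0[2]*10]);best=None
    for dx in(-.3,0,.3):
        for dy in(-.3,0,.3):
            q=q0+[dx,dy,0]
            r=minimize(c,q,method='Nelder-Mead',options=dict(initial_simplex=np.vstack([q]+[q+s*e for s,e in zip((.2,.2,.2),np.eye(3))]),xatol=1e-4,fatol=1e-4))
            if best is None or r.fun<best.fun:best=r
    q=best.x;return np.array([q[0]/100,q[1]/100,q[2]/10]),best.fun
E
cat > m3.py <<'E'
from h import *
import pickle
res={}
for n,name,p0,zt,edges in((3,'right',(277+135)/2 and None,.034,(0,1,2,3)),(4,'second',None,.064,(0,1,2,3)),(2,'second_x',None,.064,()) ):
    if not edges:continue
    s=pickle.load(open(f's{n}.pkl','rb'));im=cv2.imread(f'pics/w{n}.png');M=model('wrist',s)
    c={'right':(220+192/2,105),'second':(220+(620-400)/2,57)}[name]
    w=unproj(M,c,zt)[0]
    p,f=efit(M,im,(w[0],w[1],-.14),zt,edges);res[name]=p
    print(name,p.round(4),np.degrees(p[2]).round(2),f,'init',w.round(3))
    q=(proj(M,corners(*p,zt-.03))[4:]*16).astype(np.int32)
    o=cv2.resize(im[0:170,220:420],None,fx=4,fy=4,interpolation=cv2.INTER_CUBIC)
    cv2.polylines(o,[np.round((proj(M,corners(*p,zt-.03))[4:]-[220,0]+.5)*4-.5).astype(np.int32).reshape(-1,1,2)],1,(0,0,255))
    cv2.imwrite(f'pics/e_{name}.png',o[:, 100:500])
a=cv2.hconcat([cv2.imread('pics/e_right.png'),cv2.imread('pics/e_second.png')]);cv2.imwrite('pics/e34.png',cv2.resize(a,(700,600)))
E
python3 m3.py
```

```text
right [ 0.5316 -0.2857 -0.1656] -9.49 -325.4237428323994 init [ 0.532 -0.284  0.034]
second [ 0.5543 -0.1559 -0.1739] -9.97 -222.33155029439382 init [ 0.554 -0.16   0.064]
```

View pics/e34.png

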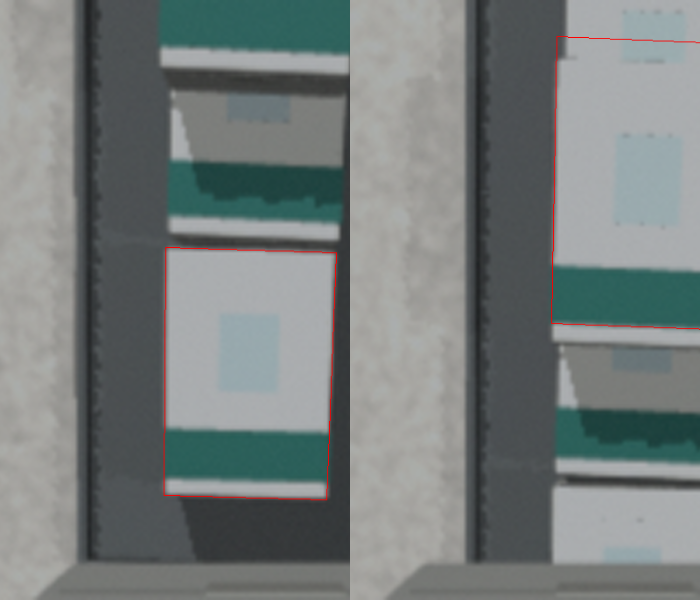

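```bash
cat > m4.py <<'E'
from h import *
import pickle
im=cv2.imread('pics/w4.png');s=pickle.load(open('s4.pkl','rb'));M=model('wrist',s)
for y in(-.1605,-.1625):
  p,f=efit(M,im,(.5535,y,-.166),.064,(0,1,2));print(p.round(4),np.degrees(p[2]).round(2),f)
o=cv2.resize(im[0:170,220:420],None,fx=4,fy=4,interpolation=cv2.INTER_CUBIC)
cv2.polylines(o,[np.round((proj(M,corners(*p,.034))[4:]-[220,0]+.5)*4-.5).astype(np.int32).reshape(-1,1,2)],1,(0,0,255))
# mid carton front (-y) edge and right
yaw=np.radians(-9.6);ax=np.array([-np.sin(yaw),np.cos(yaw)])
P=np.array([.5316,-.2857]);print('second along/across rel right',(p[:2]-P)@ax,(p[:2]-P)@[np.cos(yaw),np.sin(yaw)])
cv2.imwrite('pics/e4.png',o)
E
python3 m4.py
```

```text
[ 0.5543 -0.1559 -0.1739] -9.96 -222.2726096655191
[ 0.5543 -0.1559 -0.1738] -9.96 -222.27222582680696
second along/across rel right 0.13179662130348446 0.0007455508238720445
```

View pics/e4.png

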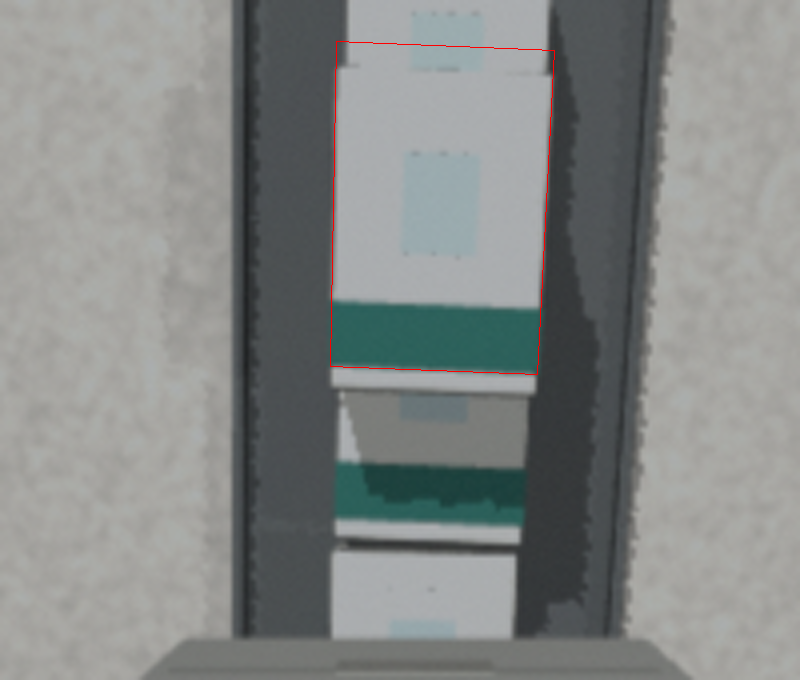

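```bash
cat >> h.py <<'E'
def linefit(im,M,A,B,z,half=4,sg=.7,pick=None):
    """subpixel edge crossing along normals of world line A->B at height z; returns world points"""
    g=gaussian_filter(im.astype(float).sum(2),sg)
    out=[]
    uv=proj(M,np.c_[np.linspace(A,B,25),np.full(25,z)]);d=uv[-1]-uv[0];n=np.array([-d[1],d[0]])/np.hypot(*d)
    t=np.arange(-half,half+.01,.1)
    for c in uv:
        l=map_coordinates(g,[c[1]+t*n[1],c[0]+t*n[0]],order=1);k=np.abs(np.gradient(l));i=k.argmax();out.append(c+t[i]*n)
    return unproj(M,np.array(out),z)[:,:2]
E
cat > m5.py <<'E'
from h import *
import pickle
im=cv2.imread('pics/w4.png');s=pickle.load(open('s4.pkl','rb'));M=model('wrist',s)
# second front edge rough px
def L(im,M,a,b,z,off,half):
    A,B=unproj(M,[a,b],z)[:,:2];A,B=A+.1*(B-A),B-.1*(B-A)
    q=linefit(im,M,A,B,z,half);vx,vy,x0,y0=cv2.fitLine(q.astype(np.float32),cv2.DIST_HUBER,0,.0003,1e-4,1e-4).ravel()
    r=np.abs((q-[x0,y0])@[-vy,vx]);return np.array([x0,y0]),np.degrees(np.arctan2(vy,vx)),np.median(r)*1000
f=lambda x,y:(220+x/4-.5+.125,y/4-.5+.125)
E={'sec_front':(f(332,386),f(536,392),.064,2.0),'sec_back':(f(336,66),f(552,74),.064,1.5),
'sec_L':(f(336,80),f(332,380),.064,2),'sec_R':(f(552,85),f(537,385),.064,2),
'mid_front':(f(336,538),f(520,543),.034,1.5),'right_back':(f(333,549),f(516,554),.034,1.5),'mid_L':(f(338,455),f(336,530),.034,2),'mid_R':(f(527,455),f(522,530),.034,2)}
yaw=np.radians(-9.6);ax=np.array([-np.sin(yaw),np.cos(yaw)]);xx=np.array([np.cos(yaw),np.sin(yaw)])
P=np.array([.5316,-.2857])
for k,(a,b,z,h) in E.items():
    p,an,r=L(im,M,a,b,z,0,h);print(k,p.round(4),'ang',an.round(2),'resid',r.round(2),'rel right across/along mm',((p-P)@xx*1000).round(1),((p-P)@ax*1000).round(1))
E
python3 m5.py
```

```text
sec_front [ 0.5469 -0.2002] ang -10.49 resid 0.2 rel right across/along mm 0.9 86.8
sec_back [ 0.5616 -0.1226] ang -10.31 resid 0.37 rel right across/along mm 2.3 165.8
sec_L [ 0.5254 -0.1593] ang 79.07 resid 0.2 rel right across/along mm -27.2 123.6
sec_R [ 0.5808 -0.1665] ang 80.22 resid 0.2 rel right across/along mm 28.6 125.8
mid_front [ 0.5436 -0.2432] ang -10.12 resid 0.13 rel right across/along mm 4.7 43.9
right_back [ 0.5397 -0.2464] ang -10.01 resid 0.17 rel right across/along mm 1.4 40.1
mid_L [ 0.515  -0.2237] ang 81.51 resid 0.41 rel right across/along mm -26.8 58.4
mid_R [ 0.5698 -0.2334] ang 87.06 resid 0.26 rel right across/along mm 29.0 57.9
```

```bash
python3 - <<'E'
from h import *
import pickle
s=pickle.load(open('s2.pkl','rb'));m=arm.camera_model('wrist');f=200/np.tan(np.radians(m['vfov'])/2)
Mt=(f,m['cx'],m['cy'],np.array(m['T_tool_cam']))
for z in(-.0099,.0201):
  print(proj(Mt,[(.04,-.028,z),(.04,.028,z),(0,-.028,z),(0,.028,z)]).round(1).tolist())
im=cv2.imread('pics/w2.png');cv2.imwrite('pics/held.png',cv2.resize(im[150:250,240:410],None,fx=4.5,fy=4.5,interpolation=cv2.INTER_CUBIC))
E
```

```text
[[249.5, 170.5], [393.5, 170.5], [254.5, 264.9], [388.7, 265.0]]
[[262.7, 159.0], [380.9, 159.0], [266.1, 238.1], [377.6, 238.2]]
```

View pics/held.png

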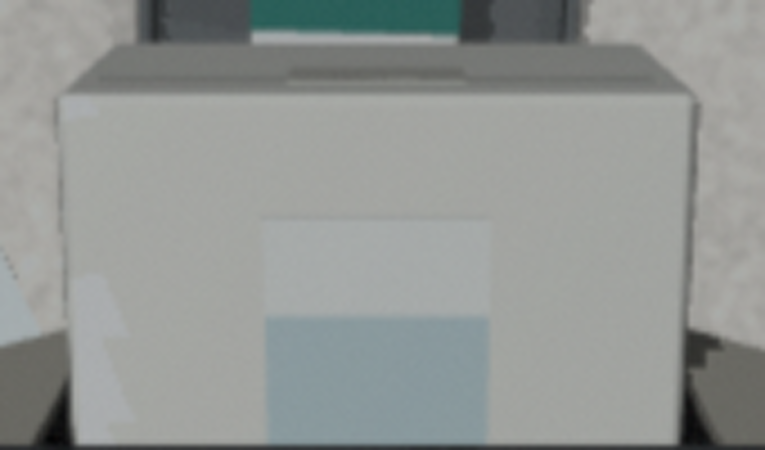

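```bash
python3 -m creep '[[[0.75,2.8,-4,0,0,-1.9,0],[0.75,2.8,-8,0,0,-1.9,0],[0.75,2.8,-12,0,0,-1.9,0],[0.75,2.8,-16,0,0,-1.9,0],[0.75,2.8,-20,0,0,-1.9,0]]]' 
python3 -m creep '[[[0,0,-1.5,0,0,0,0],[0,0,-1.5,0,0,0,0],[0,0,-1.5,0,0,0,0],[0,0,-1.5,0,0,0,0]]]' 
python3 snap.py 5
```

```text
clock: 6.85
position: [0.5382, -0.2451, 0.1076]
ee_rot: [2.404, 2.02, -0.001]
force: [1.1, -0.8, -1.8]
width: 0.61
clock: 7.25
position: [0.5397, -0.2447, 0.0961]
ee_rot: [2.402, 2.021, 0.003]
force: [-0.1, -1.7, -1.8]
width: 0.61
[ 0.5397 -0.2447  0.0961] -9.85 [ 0.0033 -0.0012 -1.    ] 0.006 [-0.1 -1.7 -1.8]
```

View pics/w5.png

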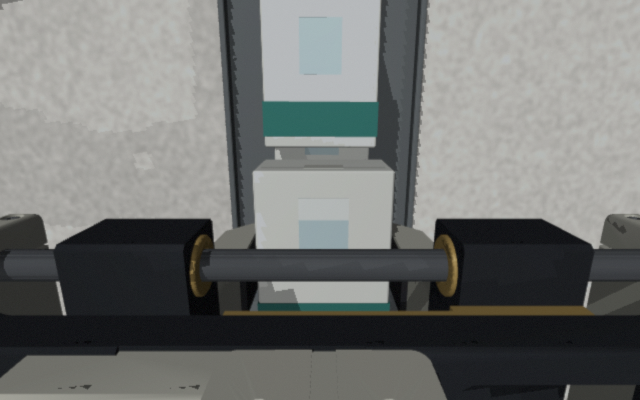

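```bash
cat > rel.py <<'E'
# measure edges in tool frame: rows scan for left/right edges, columns scan for horizontal ones
import sys
from h import *
n,ztop=sys.argv[1],float(sys.argv[2])  # image, tool z of second top plane
import pickle
s=pickle.load(open(f's{n}.pkl','rb'));im=cv2.imread(f'pics/w{n}.png')
m=arm.camera_model('wrist');f=200/np.tan(np.radians(m['vfov'])/2);T=np.array(m['T_tool_cam']);Mt=(f,m['cx'],m['cy'],T)
g=gaussian_filter(im.astype(float).sum(2),.7)
def vedge(rows,c0,c1):
    out=[]
    for r in rows:
        l=np.abs(np.gradient(g[r,c0:c1]));i=l.argmax();i=min(max(i,1),len(l)-2);a,b,c=l[i-1:i+2];out.append((c0+i+.5*(a-c)/(a-2*b+c+1e-9),r))
    return np.array(out)
def hedge(cols,r0,r1):
    out=[]
    for q in cols:
        l=np.abs(np.gradient(g[r0:r1,q]));i=l.argmax();i=min(max(i,1),len(l)-2);a,b,c=l[i-1:i+2];out.append((q,r0+i+.5*(a-c)/(a-2*b+c+1e-9)))
    return np.array(out)
def rep(name,uv,z):
    w=unproj(Mt,uv,z);v=cv2.fitLine(w[:,:2].astype(np.float32),cv2.DIST_HUBER,0,.0002,1e-4,1e-4).ravel()
    md=np.median(w,0)*1000;print(name,'px',np.median(uv,0).round(1),'tool xy mm',md[:2].round(2),'dir deg',(np.degrees(np.arctan2(v[1],v[0]))%180).round(2));return md,v
A=eval(sys.argv[3])
for name,kind,rng,a,b,held in A:
    z=-.0099 if held==1 else (ztop if held==0 else held)
    rep(name,(vedge if kind=='v' else hedge)(range(*rng),a,b),z)
E
python3 -c "
import cv2;im=cv2.imread('pics/w5.png');cv2.imwrite('pics/c5.png',cv2.resize(im[90:190,235:410],None,fx=4.5,fy=4.5,interpolation=cv2.INTER_CUBIC))"
python3 rel.py 5 .0321 "[('secL','v',(20,95),256,272,0),('secR','v',(20,95),370,388,0),('secFront','h',(275,370,3),141,150,0),('heldL','v',(175,215),247,262,1),('heldR','v',(175,215),386,400,1),('heldTopFront','h',(262,300,2),166,174,1),('heldBotFront','h',(275,300,2),155,164,.0201)]"
```

```text
secL px [261.4  57. ] tool xy mm [ 86.92 -28.64] dir deg 0.26
secR px [378.2  57. ] tool xy mm [86.94 26.8 ] dir deg 0.03
secFront px [321.5 145.7] tool xy mm [44.99 -0.18] dir deg 90.09
heldL px [253.2 194.5] tool xy mm [ 30.38 -27.09] dir deg 0.16
heldR px [392.4 194.5] tool xy mm [30.4  28.11] dir deg 179.62
heldTopFront px [280.  170.2] tool xy mm [ 40.14 -16.12] dir deg 89.96
heldBotFront px [287. 159.] tool xy mm [ 40.   -16.47] dir deg 90.34
```

View pics/c5.png

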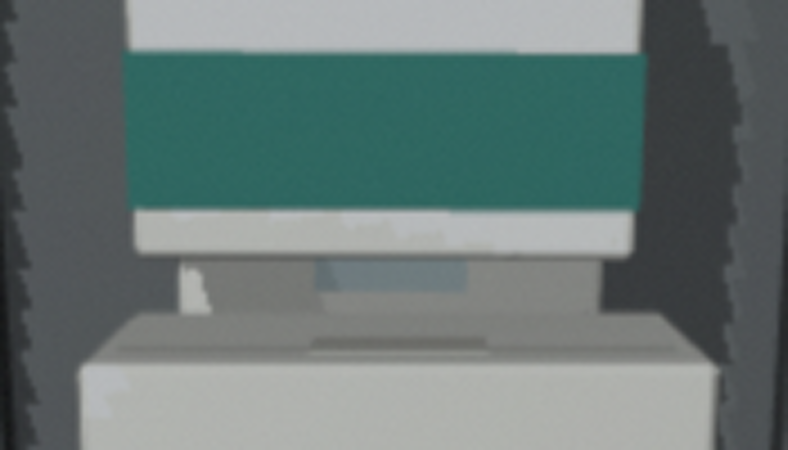

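```bash
python3 -m creep '[[[-0.13,0.08,0,0,0,-0.2,0],[-0.13,0.08,-0.8,0,0,-0.2,0],[-0.13,0.08,-1.5,0,0,-0.2,0],[-0.13,0.08,-1.5,0,0,-0.2,0],[-0.13,0.08,-1.5,0,0,-0.2,0]]]' 
python3 snap.py 6
python3 -c "
import cv2;im=cv2.imread('pics/w6.png');cv2.imwrite('pics/c6.png',cv2.resize(im[90:190,235:410],None,fx=4.5,fy=4.5,interpolation=cv2.INTER_CUBIC))"
```

```text
clock: 7.8
position: [0.5368, -0.2428, 0.0786]
ee_rot: [-2.407, -2.018, 0.001]
force: [0.2, -0.5, -2.1]
width: 0.611
[ 0.5368 -0.2428  0.0786] -10.03 [-9.e-04  2.e-04 -1.e+00] 0.007 [ 0.2 -0.5 -2.1]
```

View pics/c6.png

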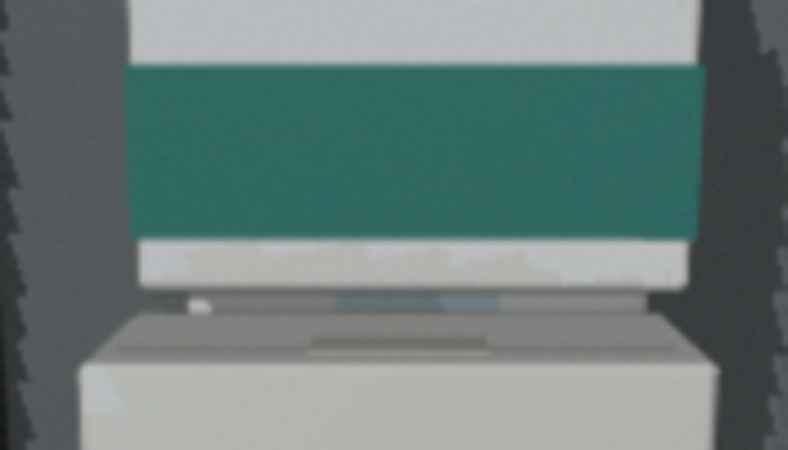

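```bash
python3 rel.py 6 .0146 "[('secL','v',(20,100),254,272,0),('secR','v',(20,100),380,402,0),('secFront','h',(275,380,3),149,157,0),('heldL','v',(175,215),247,262,1),('heldR','v',(175,215),386,400,1),('heldTopFront','h',(262,300,2),166,174,1)]"
```

```text
secL px [261.5  59.5] tool xy mm [ 83.65 -25.59] dir deg 179.95
secR px [391.3  59.5] tool xy mm [83.67 29.8 ] dir deg 179.81
secFront px [326. 153.] tool xy mm [43.6   1.96] dir deg 89.9
heldL px [253.2 194.5] tool xy mm [ 30.38 -27.09] dir deg 0.19
heldR px [392.7 194.5] tool xy mm [30.4  28.17] dir deg 179.71
heldTopFront px [280.  170.2] tool xy mm [ 40.14 -16.12] dir deg 89.95
```

```bash
python3 -m creep '[[[0.15,-0.08,0,0,0,0,0],[0.15,-0.08,-0.6,0,0,0,0],[0.15,-0.08,-0.9,0,0,0,0],[0.15,-0.08,-0.9,0,0,0,0],[0.15,-0.08,-0.9,0,0,0,0]]]' 
python3 snap.py 7
python3 -c "
import cv2;im=cv2.imread('pics/w7.png');cv2.imwrite('pics/c7.png',cv2.resize(im[90:190,235:410],None,fx=4.5,fy=4.5,interpolation=cv2.INTER_CUBIC))"
python3 rel.py 7 .0055 "[('secL','v',(20,100),244,268,0),('secR','v',(20,100),380,402,0),('secFront','h',(275,380,3),154,162,0),('heldL','v',(175,215),247,262,1),('heldR','v',(175,215),386,400,1),('heldTopFront','h',(262,300,2),166,174,1)]"
```

```text
clock: 8.35
position: [0.5384, -0.2437, 0.0699]
ee_rot: [-2.407, -2.019, 0.0]
force: [-0.1, 0.8, -2.1]
width: 0.609
[ 0.5384 -0.2437  0.0699] -10.03 [-3.e-04  1.e-04 -1.e+00] 0.005 [-0.1  0.8 -2.1]
secL px [253.5  59.5] tool xy mm [ 82.52 -27.31] dir deg 0.05
secR px [391.1  59.5] tool xy mm [82.54 27.96] dir deg 179.83
secFront px [326.  153.9] tool xy mm [44.41  1.89] dir deg 89.94
heldL px [253.1 194.5] tool xy mm [ 30.38 -27.09] dir deg 0.24
heldR px [392.7 194.5] tool xy mm [30.4  28.17] dir deg 179.71
heldTopFront px [280.  170.2] tool xy mm [ 40.14 -16.12] dir deg 89.97
```

View pics/c7.png

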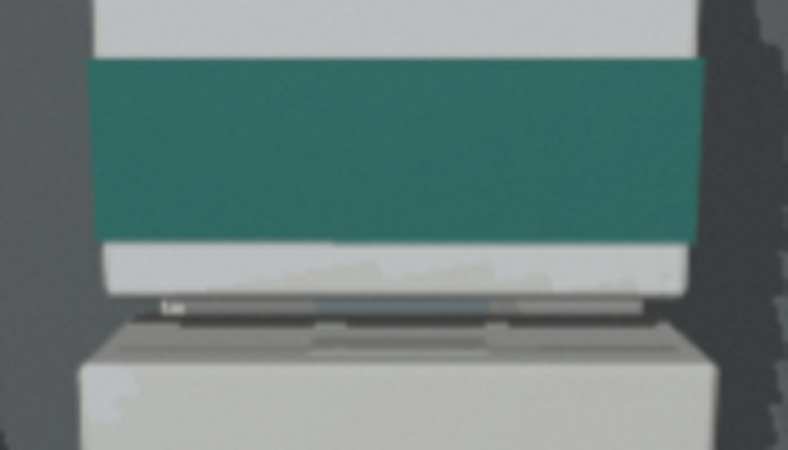

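```bash
python3 -m creep '[[[0,0,-0.5,0,0,0,0],[0,0,-1,0,0,0,0],[0,0,-1.3,0,0,0,0],[0,0,-1.3,0,0,0,0]]]' 
python3 snap.py 8
python3 rel.py 8 -.0071 "[('secL','v',(20,100),240,268,0),('secR','v',(20,100),380,408,0),('secFront','h',(275,380,3),157,164,0),('heldL','v',(175,215),247,262,1),('heldR','v',(175,215),386,400,1),('heldTopFront','h',(262,300,2),166,174,1)]"
python3 -c "
import cv2;im=cv2.imread('pics/w8.png');cv2.imwrite('pics/c8.png',cv2.resize(im[90:190,235:410],None,fx=4.5,fy=4.5,interpolation=cv2.INTER_CUBIC))"
```

```text
clock: 8.8
position: [0.5382, -0.2435, 0.0564]
ee_rot: [-2.406, -2.018, 0.001]
force: [-0.6, -0.1, -1.7]
width: 0.607
[ 0.5382 -0.2435  0.0564] -10.03 [-1.e-03  3.e-04 -1.e+00] 0.009 [-0.6 -0.1 -1.7]
secL px [247.4  59.5] tool xy mm [ 80.97 -27.22] dir deg 179.95
secR px [398.6  59.5] tool xy mm [80.99 28.4 ] dir deg 179.65
secFront px [326.  160.2] tool xy mm [43.64  1.79] dir deg 89.88
heldL px [253.2 194.5] tool xy mm [ 30.38 -27.11] dir deg 0.12
heldR px [392.7 194.5] tool xy mm [30.4  28.17] dir deg 179.67
heldTopFront px [280.  167.1] tool xy mm [ 41.37 -16.08] dir deg 88.19
```

View pics/c8.png

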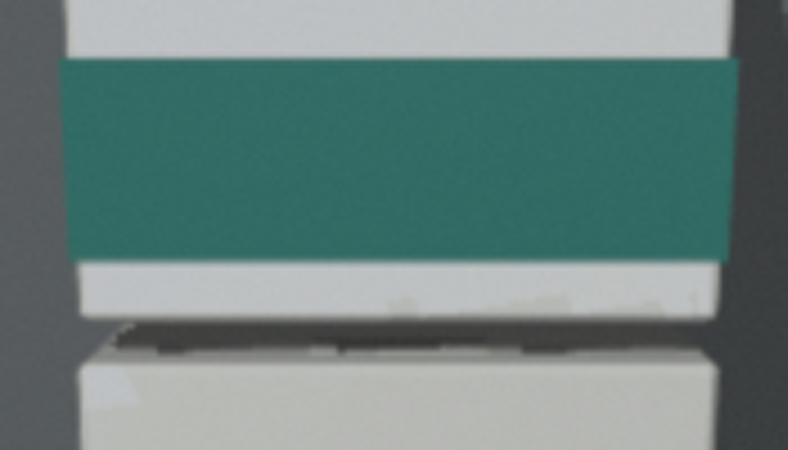

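```bash
python3 -m creep '[[[0,-0.04,-0.1,0,0,0,0],[0,-0.04,-0.18,0,0,0,0],[0,-0.04,-0.2,0,0,0,0],[0,-0.04,-0.2,0,0,0,0]]]'
python3 -c "
from h import *
s=arm.observe();print(s['force'],s['position'])" 
```

```text
clock: 9.25
position: [0.5386, -0.2441, 0.0551]
ee_rot: [2.407, 2.019, 0.0]
force: [1.3, -0.6, -2.8]
width: 0.61
[ 1.2720828  -0.56281893 -2.81961037] [ 0.53859702 -0.24411841  0.05506716]
```

```bash
python3 -m creep '[[[0,0,-0.05,0,0,0,0],[0,0,-0.08,0,0,0,0],[0,0,-0.08,0,0,0,0],[0,0,-0.08,0,0,0,0]]]'
python3 -c "
from h import *
s=arm.observe();print(s['force'],s['position'])" 
```

```text
clock: 9.65
position: [0.5385, -0.2441, 0.0542]
ee_rot: [-2.407, -2.019, 0.0]
force: [0.4, -0.8, -2.2]
width: 0.609
[ 0.41455688 -0.75037251 -2.19577327] [ 0.5385431  -0.24409741  0.05422695]
```

```bash
python3 -m creep '[[[0,0,-0.05,0,0,0,0],[0,0,-0.08,0,0,0,0],[0,0,-0.08,0,0,0,0]]]'
python3 -c "
from h import *
s=arm.observe();print(s['force'],s['position'])" 
```

```text
clock: 9.95
position: [0.5386, -0.2441, 0.0541]
ee_rot: [2.407, 2.019, 0.001]
force: [-2.0, 1.3, 7.5]
width: 0.603
[-2.02362642  1.3418353   7.52512555] [ 0.53859684 -0.24412403  0.05414159]
```

```bash
python3 -m creep '[[[0,0,0.06,0,0,0,0],[0,0,0.06,0,0,0,0],[0,0,0.06,0,0,0,0.4],[0,0,0.06,0,0,0,0.8],[0,0,0.06,0,0,0,0.8]]]'
python3 -m creep '[[[0,0,2,0,0,0,0.9],[0,0,6,0,0,0,0.9],[0,0,10,0,0,0,0.9],[0,0,14,0,0,0,0.9],[0,0,18,0,0,0,0.9]]]'
```

```text
clock: 10.45
position: [0.5387, -0.2442, 0.054]
ee_rot: [2.407, 2.019, -0.0]
force: [-0.6, 0.2, 0.9]
width: 0.823
clock: 10.95
position: [0.5383, -0.2441, 0.2357]
ee_rot: [2.407, 2.018, -0.0]
force: [0.6, -0.6, -0.9]
width: 0.95
```

```bash
python3 -m creep '[[[-1,-4.5,4,0,0,0,1],[-1.5,-9,7,0,0,0,1],[-1.5,-9,7,0,0,0,1],[-1.5,-9,7,0,0,0,1],[-1.5,-9,7,0,0,0,1]]]'
python3 snap.py 9
python3 -c "
import cv2;im=cv2.imread('pics/w9.png');cv2.imwrite('pics/c9.png',cv2.resize(im[0:220,240:420],None,fx=2.7,fy=2.7,interpolation=cv2.INTER_CUBIC))"
```

```text
clock: 11.45
position: [0.5236, -0.3332, 0.3031]
ee_rot: [-2.406, -2.018, -0.0]
force: [-0.3, 0.5, 0.2]
width: 1.0
[ 0.5236 -0.3332  0.3031] -10.02 [-7.0e-04  1.3e-03 -1.0e+00] 0.021 [-0.3  0.5  0.2]
```

View pics/c9.png

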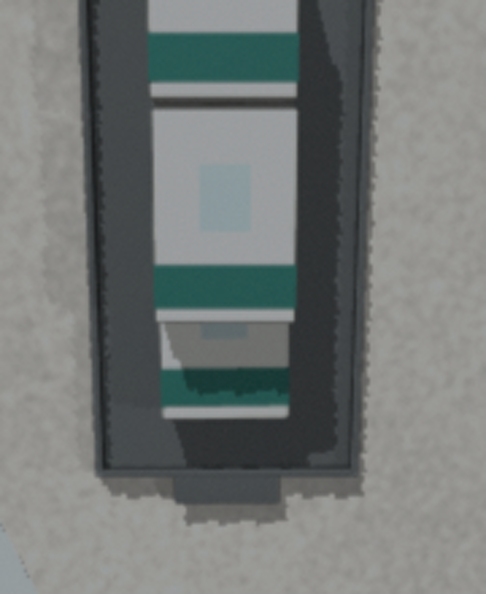

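```bash
python3 rel.py 9 .2391 "[('secL','v',(1,11),288,301,0),('secR','v',(1,11),344,357,0),('newL','v',(44,94),289,304,0),('newR','v',(44,94),342,357,0),('secFront','h',(300,346,2),34,38,0),('newBack','h',(300,346,2),38,43,0),('newFront','h',(300,346,2),116,122,0),('rightL','v',(139,151),294,306,.2691),('rightR','v',(139,151),340,354,.2691),('rightFront','h',(302,345,2),151,158,.2691)]"
```

```text
secL px [294.3   5.5] tool xy mm [162.38 -28.45] dir deg 0.46
secR px [349.7   5.5] tool xy mm [162.4   27.24] dir deg 179.96
newL px [296.3  68.5] tool xy mm [102.5  -27.56] dir deg 0.43
newR px [349.4  68.5] tool xy mm [102.53  27.92] dir deg 179.82
secFront px [322.   35.5] tool xy mm [134.51  -0.65] dir deg 90.09
newBack px [322.   39.9] tool xy mm [130.34  -0.65] dir deg 89.96
newFront px [322.  118.2] tool xy mm [51.64 -0.7 ] dir deg 89.99
rightL px [299.2 144.5] tool xy mm [ 19.95 -28.  ] dir deg 165.99
rightR px [346.4 144.5] tool xy mm [19.97 28.27] dir deg 177.91
rightFront px [323.  154.4] tool xy mm [8.12 0.37] dir deg 89.47
```

The first carton is laid: its gap to the neighbour is about 4.2 mm, it is flush to about 0.5 mm, and it sits over the joint to about 1 mm. Now for the second mat carton.

```bash
python3 -m creep '[[[-1,5,0,0,0,2,1],[-1.5,10,0,0,0,4,1],[-2,15,0,0,0,6,1],[-2.5,20,0,0,0,8,1],[-3,25,0,0,0,10,1]]]'
python3 -m creep '[[[0,5,0,0,0,2,1],[0,10,0,0,0,4,1],[0,15,0,0,0,4,1],[0,20,0,0,0,4,1],[0,25,0,0,0,4,1]]]'
python3 -m creep '[[[0,3,0,0,0,0,1],[0,3,0,0,0,0,1],[0,3,0,0,0,0,1]]]'
python3 snap.py 10
```

```text
clock: 12.0
position: [0.4927, -0.0823, 0.303]
ee_rot: [-2.216, -2.225, 0.001]
force: [0.4, 0.5, -1.1]
width: 1.001
clock: 12.5
position: [0.4919, 0.1674, 0.3031]
ee_rot: [-2.139, -2.299, 0.002]
force: [2.0, -0.7, 0.4]
width: 1.001
clock: 12.8
position: [0.4925, 0.1952, 0.3029]
ee_rot: [-2.138, -2.301, 0.004]
force: [0.1, -0.8, -0.2]
width: 0.998
[0.4925 0.1952 0.3029] 4.18 [-0.002  -0.0013 -1.    ] 0.036 [ 0.1 -0.8 -0.2]
```

View pics/w10.png

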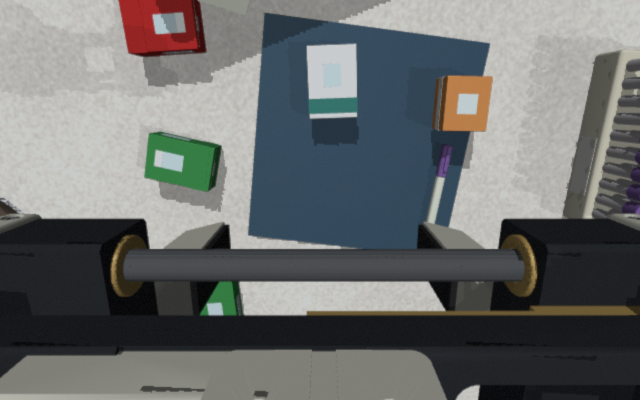

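```bash
python3 - <<'E'
from h import *
import pickle
s=pickle.load(open('s10.pkl','rb'));im=cv2.imread('pics/w10.png');M=model('wrist',s)
c=im.astype(int);mask=((c[:,:,1]>95)|(c[:,:,1]>c[:,:,0]+12)|(c[:,:,2]>90))
w=unproj(M,(331,80),.033)[0];print(w)
p,e,n=fit(M,mask,(w[0],w[1],.08),.003,(290,32,380,135));print(np.round(p,4),np.degrees(p[2]),e,n)
m=R.from_rotvec(s['ee_rot']).as_matrix();ty=m[:2,1];print('bias-corrected',np.array(p[:2])-.0007*ty)
o=cv2.resize(im[30:140,270:400],None,fx=5,fy=5);q=((proj(M,corners(*p,.003))-[270,30]+.5)*5-.5).astype(int)
cv2.polylines(o,[q[4:].reshape(-1,1,2)],1,(0,0,255));cv2.imwrite('pics/o10.png',o)
E
```

```text
[0.49443426 0.28832992 0.033     ]
[0.4955 0.2867 0.1145] 6.560200299323944 81.44313725490196 3706.0
bias-corrected [0.49481718 0.28663184]
```

View pics/o10.png

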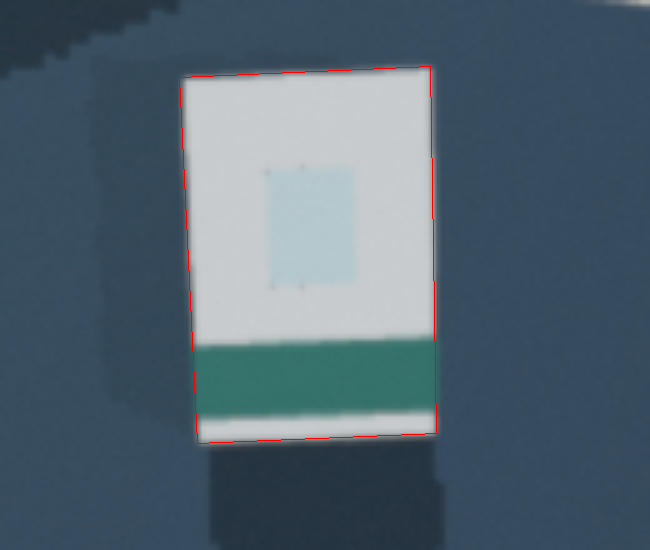

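```bash
python3 -m creep '[[[0.23,4.5,-2,0,0,2.4,1],[0.23,9.1,-4,0,0,2.4,1],[0.23,9.1,-9,0,0,2.4,1],[0.23,9.1,-14,0,0,2.4,1],[0.23,9.1,-19,0,0,2.4,1]]]'
python3 -m creep '[[[0,0,-4,0,0,0,1],[0,0,-5,0,0,0,1],[0,0,-5,0,0,0,1],[0,0,-5,0,0,0,1]]]'
python3 snap.py 11
```

```text
clock: 13.35
position: [0.4961, 0.2837, 0.1126]
ee_rot: [2.095, 2.34, 0.001]
force: [0.4, -0.4, 0.4]
width: 0.998
clock: 13.75
position: [0.4974, 0.2849, 0.066]
ee_rot: [2.095, 2.34, 0.004]
force: [-0.1, -0.8, 1.2]
width: 1.006
[0.4974 0.2849 0.066 ] 6.32 [ 0.0022  0.0012 -1.    ] 0.017 [-0.1 -0.8  1.2]
```

View pics/w11.png

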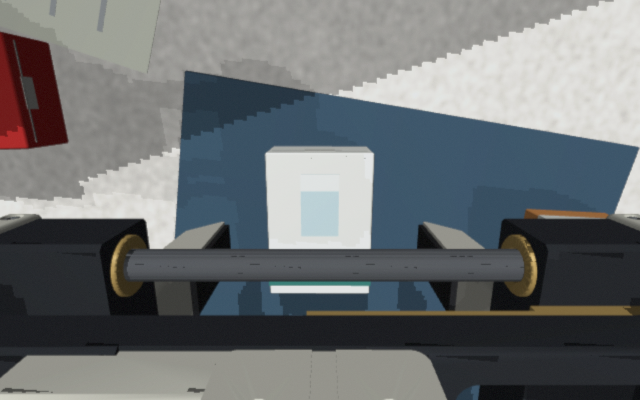

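```bash
python3 rel.py 11 .033 "[('L','v',(165,235),258,275,0),('R','v',(165,235),365,382,0),('front','h',(275,365,3),150,157,0),('back','h',(275,365,3),288,298,0)]"
```

```text
L px [266.3 199.5] tool xy mm [ 16.43 -29.44] dir deg 0.14
R px [371.7 199.5] tool xy mm [16.44 26.  ] dir deg 0.23
front px [318.5 152.1] tool xy mm [41.45 -1.96] dir deg 90.08
back px [318.5 292.9] tool xy mm [-38.31  -2.21] dir deg 90.15
```

```bash
python3 -m creep '[[[-0.24,0.12,-1,0,0,0,1],[-0.24,0.12,-2.5,0,0,0,1],[-0.24,0.12,-3.2,0,0,0,1],[-0.24,0.12,-3.2,0,0,0,1],[-0.24,0.12,-3.2,0,0,0,1]]]'
python3 -c "
from h import *
s=arm.observe();print(s['force'],s['position'])"
```

```text
clock: 14.3
position: [0.4939, 0.2862, 0.0325]
ee_rot: [2.094, 2.341, 0.001]
force: [-0.1, -0.3, 0.2]
width: 1.003
[-0.11722455 -0.25275053  0.15907545] [0.49390557 0.28623856 0.03251726]
```

```bash
python3 -m creep '[[[0.1,0,-0.5,0,0,0,1],[0.1,0,-0.9,0,0,0,1],[0.1,0,-0.93,0,0,0,1],[0.1,0,-0.93,0,0,0,1]]]'
python3 -c "
from h import *
s=arm.observe();print(s['force'],s['position'])"
python3 -m creep '[[[0,0,0,0,0,0,0],[0,0,0,0,0,0,0],[0,0,0,0,0,0,0],[0,0,0,0,0,0,0],[0,0,0,0,0,0,0]]]' 15
python3 -c "
from h import *
s=arm.observe();print(s['force'],s['position'])"
python3 -m creep '[[[0,0,1,0,0,0,0],[0,0,3,0,0,0,0],[0,0,7,0,0,0,0],[0,0,12,0,0,0,0],[0,0,16,0,0,0,0]]]' 15
```

```text
clock: 14.7
position: [0.4946, 0.286, 0.0227]
ee_rot: [-2.095, -2.341, 0.0]
force: [-0.6, 0.8, 0.2]
width: 1.004
[-0.59665712  0.79971214  0.21826268] [0.49461114 0.28602957 0.0226777 ]
clock: 15.2
position: [0.4947, 0.2861, 0.0229]
ee_rot: [2.094, 2.341, 0.0]
force: [0.9, 0.8, 0.6]
width: 0.62
[0.88058275 0.81212855 0.58600428] [0.49473984 0.28613187 0.02286638]
clock: 15.7
position: [0.4947, 0.2858, 0.1857]
ee_rot: [2.095, 2.341, 0.001]
force: [0.5, 1.1, -2.7]
width: 0.611
```

```bash
python3 -m creep '[[[0.5,-5,0,0,0,-2,0],[1,-10,0,0,0,-4,0],[1.5,-15,0,0,0,-7,0],[2,-20,0,0,0,-10,0],[2.5,-25,0,0,0,-12,0]]]'
python3 -m creep '[[[0.5,-5,0,0,0,-2,0],[1,-10,0,0,0,-4.3,0],[1.5,-15,0,0,0,-4.3,0],[2,-20,0,0,0,-4.3,0],[2.5,-23.8,0,0,0,-4.3,0]]]'
python3 -m creep '[[[0,0,-3,0,0,0,0],[0,0,-5,0,0,0,0],[0,0,-5.5,0,0,0,0],[0,0,-5.5,0,0,0,0],[0,0,-5.5,0,0,0,0]]]'
python3 snap.py 12
```

```text
clock: 16.2
position: [0.5191, 0.0355, 0.1834]
ee_rot: [-2.33, -2.108, -0.001]
force: [0.7, -1.0, -1.8]
width: 0.613
clock: 16.7
position: [0.5437, -0.204, 0.1835]
ee_rot: [2.407, 2.018, -0.001]
force: [0.5, 0.5, -2.2]
width: 0.611
clock: 17.2
position: [0.5451, -0.2006, 0.1289]
ee_rot: [2.404, 2.021, 0.001]
force: [0.3, -0.6, -2.2]
width: 0.612
[ 0.5451 -0.2006  0.1289] -9.9 [ 1.2e-03 -3.0e-04 -1.0e+00] 0.008 [ 0.3 -0.6 -2.2]
```

View pics/w12.png

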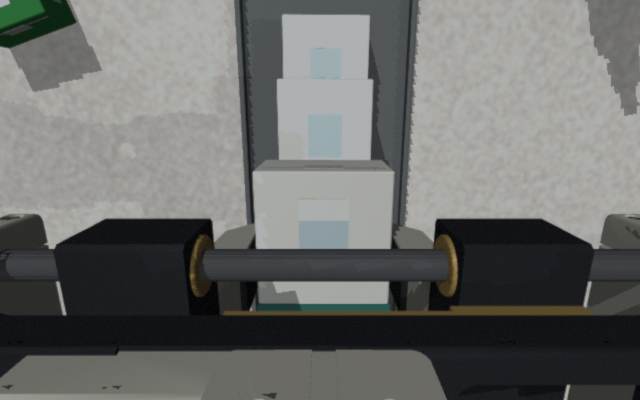

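```bash
cat > r12.sh <<'E'
E
python3 rel.py 12 .0649 "[('secL','v',(88,150),268,288,0),('secR','v',(88,150),362,384,0),('secBackL','h',(285,308,2),75,83,0),('secBackR','h',(345,366,2),75,84,0),('heldL','v',(178,215),247,262,1),('heldR','v',(178,215),386,400,1),('heldTopFront','h',(275,370,2),166,174,1)]"
```

```text
secL px [277.3 118.5] tool xy mm [ 57.25 -26.37] dir deg 0.04
secR px [371.4 118.5] tool xy mm [57.27 29.02] dir deg 0.04
secBackL px [296.   75.8] tool xy mm [ 81.14 -14.9 ] dir deg 82.4
secBackR px [355.   80.1] tool xy mm [78.79 18.87] dir deg 89.78
heldL px [253. 196.] tool xy mm [ 29.77 -27.22] dir deg 0.09
heldR px [392.7 196. ] tool xy mm [29.79 28.21] dir deg 179.93
heldTopFront px [322.  170.7] tool xy mm [39.95  0.22] dir deg 90.0
```

```bash
python3 - <<'E'
import cv2
from h import *
im=cv2.imread('pics/w12.png');cv2.imwrite('pics/c12.png',cv2.resize(im[0:180,260:400],None,fx=4.2,fy=4.2,interpolation=cv2.INTER_NEAREST)[:590])
print(im[70:90,300].tolist());print(im[70:90,355].sum(1),im[70:90,365].sum(1),im[70:90,281].sum(1))
E
```

```text
[[179, 177, 174], [178, 175, 173], [179, 177, 173], [179, 176, 174], [178, 176, 173], [178, 176, 173], [176, 174, 172], [171, 174, 172], [170, 173, 170], [175, 176, 172], [178, 176, 173], [178, 177, 174], [178, 175, 172], [179, 176, 174], [177, 175, 172], [178, 175, 172], [179, 176, 173], [178, 176, 173], [179, 177, 174], [178, 176, 173]]
[527 528 530 526 527 527 527 528 522 504 523 528 525 527 530 528 529 527
 527 527] [526 525 516 517 526 527 528 527 519 508 525 525 531 528 525 524 528 528
 529 530] [249 250 246 250 245 245 246 260 355 512 527 527 527 530 530 527 524 530
 530 526]
```

View pics/c12.png

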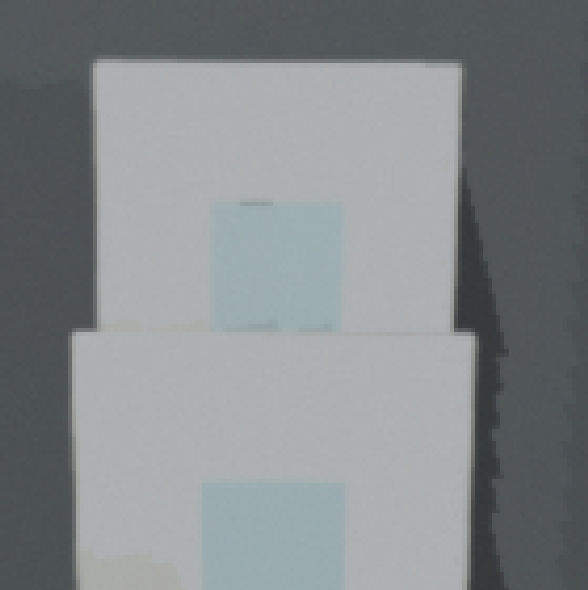

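```bash
python3 -m creep '[[[0.06,-0.21,-1,0,0,0,0],[0.06,-0.21,-2.3,0,0,0,0],[0.06,-0.21,-3,0,0,0,0],[0.06,-0.21,-3.3,0,0,0,0],[0.06,-0.21,-3.3,0,0,0,0]]]'
python3 -m creep '[[[0,0,0,0,0,0,0]]]'
python3 snap.py 13
python3 rel.py 13 .0316 "[('secL','v',(105,150),248,285,0),('secR','v',(105,150),370,398,0),('baseL?','v',(10,50),268,295,.0613),('heldL','v',(178,215),247,262,1),('heldR','v',(178,215),386,400,1)]"
python3 -c "
import cv2;im=cv2.imread('pics/w13.png');cv2.imwrite('pics/c13.png',cv2.resize(im[30:190,235:410],None,fx=3.7,fy=3.7,interpolation=cv2.INTER_CUBIC));print(im[55:95,267].sum(1))"
```

```text
clock: 17.75
position: [0.5447, -0.2026, 0.094]
ee_rot: [-2.405, -2.02, 0.001]
force: [0.1, 0.4, -2.8]
width: 0.61
clock: 17.85
position: [0.5452, -0.2028, 0.0948]
ee_rot: [2.405, 2.021, -0.0]
force: [-0.9, -0.2, -2.4]
width: 0.606
[ 0.5452 -0.2028  0.0948] -9.93 [ 0.e+00 -1.e-04 -1.e+00] 0.005 [-0.9 -0.2 -2.4]
secL px [267.4 127. ] tool xy mm [ 54.27 -26.96] dir deg 0.01
secR px [379.6 127. ] tool xy mm [54.29 28.69] dir deg 179.83
baseL? px [273.9  29.5] tool xy mm [104.76 -26.19] dir deg 179.91
heldL px [253.2 196. ] tool xy mm [ 29.77 -27.12] dir deg 0.15
heldR px [392.9 196. ] tool xy mm [29.79 28.29] dir deg 0.14
[245 246 246 245 248 248 250 245 248 248 248 245 278 379 512 531 530 532
 533 526 522 528 525 521 521 520 517 509 509 507 506 504 501 500 496 497
 493 492 489 494]
```

View pics/c13.png

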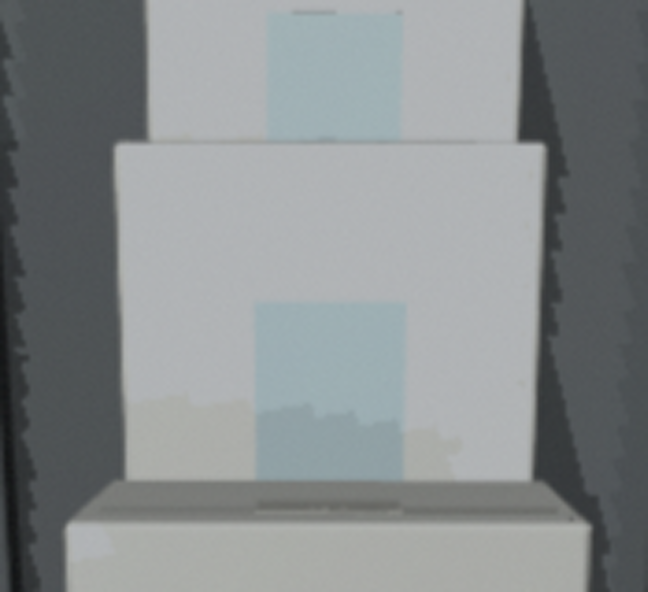

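```bash
python3 - <<'E'
from h import *
m=arm.camera_model('wrist');f=200/np.tan(np.radians(m['vfov'])/2);Mt=(f,m['cx'],m['cy'],np.array(m['T_tool_cam']))
print(unproj(Mt,[(267,67.9),(323,67.9)],.0308))
E
```

```text
[[ 0.08189977 -0.02599198  0.0308    ]
 [ 0.08191049  0.00056967  0.0308    ]]
```

```bash
python3 -m creep '[[[0.05,0,-0.4,0,0,0,0],[0.05,0,-0.75,0,0,0,0],[0.05,0,-0.9,0,0,0,0],[0.05,0,-0.9,0,0,0,0],[0.05,0,-0.9,0,0,0,0]]]'
python3 -c "
from h import *
s=arm.observe();print(s['force'],s['position'])"
```

```text
clock: 18.4
position: [0.5456, -0.2027, 0.0858]
ee_rot: [-2.405, -2.021, 0.0]
force: [0.2, -0.3, -3.1]
width: 0.607
[ 0.16541872 -0.32536809 -3.08973326] [ 0.54562642 -0.20274062  0.08577242]
```

Pose matches the target (0.5456, −0.2026). I'll take one last look, then lower it.

```bash
python3 -m creep '[[[0,0,-0.05,0,0,0,0],[0,0,-0.1,0,0,0,0],[0,0,-0.13,0,0,0,0],[0,0,-0.13,0,0,0,0]]]'
python3 -c "
from h import *
s=arm.observe();print(s['force'],s['position'])"
python3 snap.py 14
python3 rel.py 14 .0205 "[('secL','v',(105,150),245,285,0),('secR','v',(105,150),370,400,0),('heldL','v',(178,215),247,262,1),('heldR','v',(178,215),386,400,1)]"
```

```text
clock: 18.8
position: [0.5457, -0.2027, 0.0845]
ee_rot: [2.405, 2.021, 0.0]
force: [-1.4, -0.4, -3.3]
width: 0.609
[-1.37708359 -0.43884296 -3.25718881] [ 0.54566817 -0.20270454  0.08451106]
[ 0.5457 -0.2027  0.0845] -9.92 [ 1.e-04  0.e+00 -1.e+00] 0.001 [-1.4 -0.4 -3.3]
secL px [263.3 127. ] tool xy mm [ 54.91 -27.24] dir deg 0.16
secR px [382.3 127. ] tool xy mm [54.93 28.19] dir deg 0.0
heldL px [253.2 196. ] tool xy mm [ 29.77 -27.11] dir deg 0.09
heldR px [392.9 196. ] tool xy mm [29.79 28.28] dir deg 0.13
```

Laterally the held carton and second_left agree to 0.1 mm. I'll lower to contact.

```bash
python3 -m creep '[[[0,0,-0.03,0,0,0,0],[0,0,-0.06,0,0,0,0],[0,0,-0.06,0,0,0,0]]]'
python3 -c "
from h import *
s=arm.observe();print(s['force'],s['position'])"
```

```text
clock: 19.15
position: [0.5457, -0.2028, 0.0839]
ee_rot: [2.405, 2.021, 0.0]
force: [0.5, 0.5, -2.0]
width: 0.606
[ 0.49451818  0.45305551 -2.04821067] [ 0.54566628 -0.20275303  0.08390715]
```

```bash
python3 -m creep '[[[0,0,-0.03,0,0,0,0],[0,0,-0.05,0,0,0,0],[0,0,-0.05,0,0,0,0]]]'
python3 -c "
from h import *
s=arm.observe();print(s['force'],s['position'])"
```

```text
clock: 19.45
position: [0.5457, -0.2028, 0.0839]
ee_rot: [2.405, 2.021, 0.001]
force: [-2.5, 0.9, 5.1]
width: 0.613
[-2.54009136  0.9330025   5.14215658] [ 0.54568773 -0.20275998  0.08387411]
```

Contact at about 8 N, so I'll ease off a touch, release and retreat.

```bash
python3 -m creep '[[[0,0,0.04,0,0,0,0],[0,0,0.04,0,0,0,0],[0,0,0.04,0,0,0,0.4],[0,0,0.04,0,0,0,0.8],[0,0,0.04,0,0,0,0.8]]]'
python3 -m creep '[[[0,0,2,0,0,0,0.9],[0,0,6,0,0,0,0.9],[0,0,10,0,0,0,0.9],[0,0,14,0,0,0,0.9],[0,0,18,0,0,0,0.9]]]'
python3 -m creep '[[[-1,-4.5,3,0,0,0,1],[-2,-9,5,0,0,0,1],[-2,-13,5,0,0,0,1],[-2,-13,5,0,0,0,1],[-2,-13,5,0,0,0,1]]]'
python3 snap.py 15
python3 -c "
import cv2;im=cv2.imread('pics/w15.png');cv2.imwrite('pics/c15.png',cv2.resize(im[0:220,240:420],None,fx=2.7,fy=2.7,interpolation=cv2.INTER_CUBIC))"
```

```text
clock: 19.95
position: [0.5458, -0.2028, 0.0838]
ee_rot: [2.405, 2.021, 0.0]
force: [-0.2, -0.0, 0.1]
width: 0.822
clock: 20.45
position: [0.5454, -0.2028, 0.2655]
ee_rot: [2.405, 2.021, 0.0]
force: [0.3, 0.0, 0.1]
width: 0.952
clock: 20.95
position: [0.525, -0.334, 0.3137]
ee_rot: [2.408, 2.018, -0.0]
force: [0.1, 0.9, -0.3]
width: 1.002
[ 0.525  -0.334   0.3137] -10.08 [-1.e-04 -2.e-04 -1.e+00] 0.039 [ 0.1  0.9 -0.3]
```

View pics/c15.png

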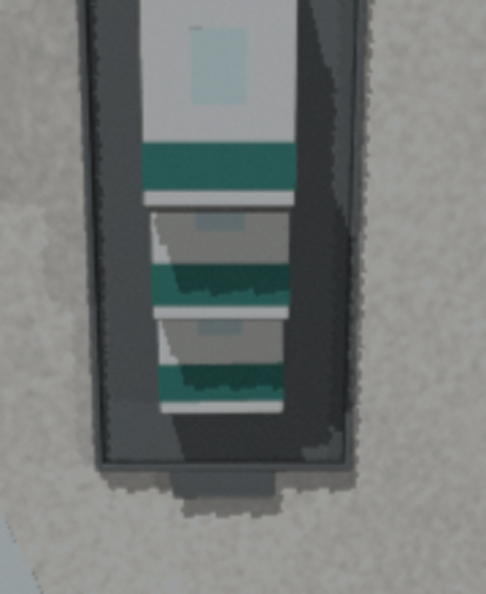

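```bash
python3 -m creep '[[[-3,5,1,0,0,0,1],[-6,10,3,0,0,0,1],[-9,15,4,0,0,0,1],[-12,20,4,0,0,0,1],[-13,24,4,0,0,0,1]]]'
python3 -m creep '[[[0,5,0,0,0,0,1],[0,10,0,0,0,0,1],[0,14,0,0,0,0,1],[0,14,0,0,0,0,1],[0,14,0,0,0,0,1]]]'
python3 - <<'E'
from h import *
for n in('top','scene'):
    cv2.imwrite(f'pics/{n}1.png',arm.get_image(n)[:,:,::-1])
a=cv2.resize(cv2.imread('pics/top1.png')[90:310,170:480],None,fx=2,fy=2);b=cv2.imread('pics/scene1.png')
cv2.imwrite('pics/t1.png',a);cv2.imwrite('pics/s1.png',cv2.resize(b[150:310,160:480],None,fx=2.4,fy=2.4))
E
```

```text
clock: 21.5
position: [0.4046, -0.1162, 0.3531]
ee_rot: [2.403, 2.023, 0.001]
force: [1.5, 0.8, -0.0]
width: 1.0
clock: 22.0
position: [0.4056, 0.0229, 0.3527]
ee_rot: [-2.4, -2.027, 0.001]
force: [0.1, 0.2, -0.0]
width: 0.999
```

View pics/t1.png

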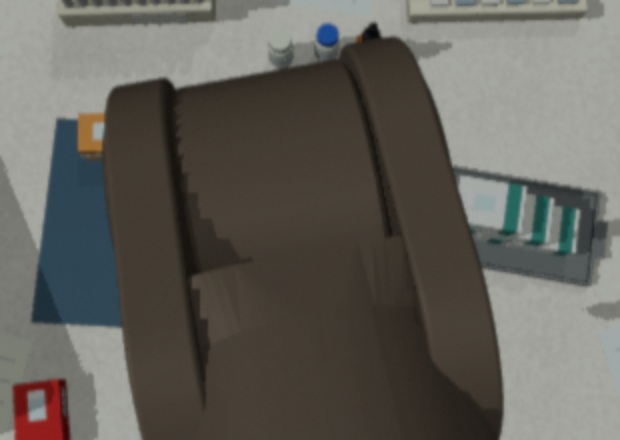

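View pics/s1.png

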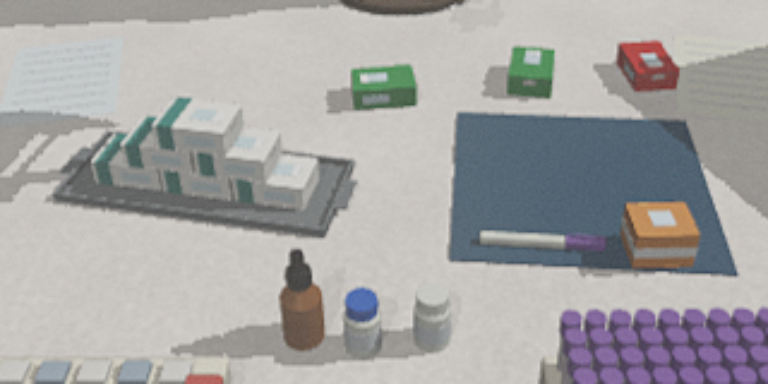

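```bash
python3 rel.py 15 .2197 "[('topL','v',(5,50),285,300,0),('topR','v',(5,50),342,356,0),('topFront','h',(298,345,2),74,79,0),('newL','v',(99,112),290,303,.2497),('newR','v',(99,112),340,354,.2497),('newFront','h',(300,344,2),114,121,.2497),('rightL','v',(137,148),293,306,.2797),('rightR','v',(137,148),338,352,.2797),('rightFront','h',(302,342,2),149,156,.2797)]"
python3 -c "
from cell import arm
arm.sign_off()"
```

```text
topL px [291.8  27. ] tool xy mm [138.51 -29.76] dir deg 179.55
topR px [349.3  27. ] tool xy mm [138.54  25.76] dir deg 179.75
topFront px [321.   75.6] tool xy mm [93.85 -1.6 ] dir deg 89.99
newL px [295.7 105. ] tool xy mm [ 65.47 -29.63] dir deg 178.0
newR px [347. 105.] tool xy mm [65.5  26.92] dir deg 1.36
newFront px [321.  117.2] tool xy mm [52.36 -1.85] dir deg 89.92
rightL px [299. 142.] tool xy mm [ 21.84 -28.84] dir deg 91.01
rightR px [344.7 142. ] tool xy mm [21.86 26.78] dir deg 1.93
rightFront px [321.  152.5] tool xy mm [ 9.06 -2.1 ] dir deg 89.46
the job is handed in; nothing more can be done
```

I laid both mat cartons and handed the job in at about 22 s: the first over the bare joint of the bottom course, the second across the joint of the second course.

**Setting down:** each carton met the pile at about 8–10 N, and I eased off before opening the jaws. No reading I took exceeded 10 N, though I only read the force between moves.

**Last wrist-camera checks:**

| Check | Result |
|---|---|
| Steps between the three courses, -y end | about 43 and 41.5 mm (ideal 42) |
| Gap in the second course | about 4.2 mm (measured before the third course went on) |
| Long sides | level to within about 1 mm across the courses |
| Squareness | third carton within about 0.5° |

- **Disagreement:** the earlier check put the first new carton about 0.9 mm off the joint, towards +y. The final view puts it about 1.3 mm off, so it is not perfectly centred.
- **Weak reading:** the long-side directions of the lower cartons were too noisy in the final picture to use. I relied on their end edges instead.
- **Surroundings:** the final scene picture shows the complete pyramid. The orange carton, marker, vials, bottle and the green and red look-alikes appear undisturbed, judged by eye only.
- **Top camera:** the arm hid part of the pile in the last top view, so that view confirms only the -y end.

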